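# Turn the desk carousel to bring the stamp to the front

### The arm

A 6-joint arm with a two-finger parallel gripper is mounted at the origin on a cart in front of the work surface, level with it; the furniture and walls round the work are solid. World frame = base frame: x ahead of the robot, y to its left, z up, the work surface at z = 0. Lengths are in m, angles in rad, forces in N, time in s.
With the tool pointing down it reaches from about 0.25 to 0.85 m from the base axis. Payload 12.5 kg.
Tool frame: the origin (TCP) lies midway between the tips of the shut fingers; the grasp point (between the pads) lies 19 mm behind it; x points along the fingers, y is the direction in which the jaws open and shut, and the axes are right-handed (so a half turn about x gives the same grasp; the last joint's range is limited). The gripper opens to 93 mm and grips with 3 to 60 N. Pads are 15 mm wide; open, the fingers measure 128 mm over their backs; the gripper's body (75 mm by 188 mm) begins 65 mm behind the grasp point.
Start: joints at [-1.275, 0.351, 1.652, -0, 1.139, -0.085], TCP at [0.204, -0.511, 0.219] pointing down, gripper open.
Joint ranges: [-2.75, 2.75], [-0.79, 2.1], [0.01, 2.65], [-1.57, 4.71], [0.07, 3.14], [-2.87, 2.87]. Speed limits (rad/s): [2.22, 2.22, 2.79, 3.14, 3.14, 3.14].

### API

Orientations are given as a 3x3 rotation matrix whose columns are the frame's x, y, z axes.
In Python, from bench import monitor, imaging, job, spotter gives the robot as it stands. The module is installed in compiled form; this text tells all that it offers.
- The arm moves only by the tool play_rows, never from a script. Its argument "rows" is a list of rows, each an object with "travel": the shift along the tool's x, y, z in mm, a list of three; "spin": the turn about the tool's x in rad; "hand": the closure in counts, from 0 (fully open) to 255 (shut). A call has 1 to 12 rows; each row is the pose to reach, as a shift and turn from the pose measured when the call began, along the tool's axes at that moment; what a row does not reach only later rows make up. A row lasts 1/12 s, in which the tool goes at most 41.7 mm and 7.16 degrees, less where a joint would pass 70% of its speed; a pose out of reach is approached as far as the arm can. A call with a gripper value outside its range is refused whole. The fingers move at their own pace and stop on an object; the grip force is fixed at half the most. Time passes only in rows, so rows that repeat a pose let the fingers close. It gives the time, the measured TCP pose, the force and the opening at its end, in the units of the state.
- monitor.get_state(): the state, without advancing time (a new reading comes with each control period).
- imaging.read_camera(name): name is "scene" or "top" or "wrist"; returns the picture (480x640x3 uint8, red, green, blue); there is no depth.
- imaging.camera_model(name): a dict with "mtx" (3x3 intrinsics, pixels), "position" and "rotation" of the camera in the world. Camera axes: x right, y down, z forward; pixel columns grow to the right and rows downward; lengths in m; the calibration is good to about 2 mm. A picture is of the moment at which its call begins: read the wrist's pose just before it. camera_model takes no time and is no camera call; for the wrist camera it gives the pose at the moment of the call.
- job.close_job(): hands the job in, once; it reports no verdict.
Trained networks look in the newest picture that a camera, given by its name, has taken for a name from the list of things; names that differ only in an ending like _2 or _b are one class to them, and where a whole thing is asked for, a point or a joint stands for the part that bears it (a point fixed in the world has none). Each returns a list of dicts, best first, with "confidence" (0 to 1); they miss things now and then, are a little off and sometimes report something else, mostly with a low value. They report only what shows in the picture. A call takes as long as a camera call. They do not tell look-alikes from the thing itself.
- spotter.look_for(camera, thing): "box" ([left, top, right, bottom] in pixels, round what is visible of it).
- spotter.regions_of(camera, thing): "region" (480x640 bool, what is visible of it) and "box" ([left, top, right, bottom] in pixels, round what is visible of it).
- spotter.place_of(camera, thing): "centre" ([column, row] in pixels: a listed point, or the origin of a listed thing).
The state is a dict: "time": time; "qpos": joint angles; "dq": joint speeds; "joint_efforts": joint torques, N m; "tcp_pos": TCP position; "eef_rot": TCP orientation; "contact_force": force on the tool from outside, world axes, zero at the start; "wrist_torque": the same for the moment, N m; "gripper_width": finger opening in m.
Only numpy, scipy, OpenCV 4.12 (cv2) and the standard library are available. Lean on these libraries where they do the work, as an engineer would, in place of code of your own. Each camera call takes 0.05 s, during which the arm holds its last target.

### The job

Bring the stamp round to the front of the desk carousel: push on one of the carousel's upright dividers gently with a fingertip (or the shut fingers) until the compartment with the stamp is centred on the arrowhead that sticks out of the carousel's foot. The stamp and the other things in the compartments ride along standing: do not touch, grasp or lift them, do not pinch the carousel, and leave everything else on the desk alone. Finish with the carousel standing still and the hand clear of it.

Things in the scene. Friction and masses are not known exactly. Their poses are not given: they have to be found in the camera images.
- carousel_foot: Fixed black foot of the carousel: disc 190 mm across, 12 mm high, hidden under the tray, with a tongue along its own -x axis (towards the robot, turned up to 29 degrees). On the tongue, past the tray's rim, stands the arrowhead, a flat grey three-cornered block 20 mm high, its tip 158 mm and its back edge 191 mm from the axis. Origin: on the carousel's axis at desk height; z up.
- turntable: Grey round tray, 310 mm across, its floor 22 mm above the desk, hub 40 mm across and 92 mm high. Origin: on its vertical axis at desk height; z up, x and y turn with it. Turns either way over a full turn, friction 0.12 N m (1 N at a divider's end), stays where left. Four quarter compartments, centred 45, 135, 225, 315 degrees from its own x; 135 is empty, the others hold one thing each.
- divider_end (a point): Middle of the outer end of the divider on the tray's own +x axis: 147 mm from the axis, 50 mm above the desk. There are four such upright dividers, like spokes, along the tray's +x, +y, -x and -y axes, each a wall 6 mm thick from the hub to 147 mm from the axis, from the tray floor up to 77 mm above the desk. All four may be pushed.
- stamp: Self-inking stamp, 30 x 50 x 75 mm, stacked black and grey blocks with a rounded red handle on top, loose, standing in the middle of one of the compartments (which one varies), about 75 mm from the tray's axis. Origin: centre of its underside; z up.
- ink_bottle: Small round bottle with dropper cap, 45 mm across, 84 mm high, loose, standing in another compartment. Origin: centre of its underside; z up.
- white_box: Plain white box, 45 x 70 x 50 mm, loose, standing in another compartment. Origin: centre of its underside; z up.
- mug: Bystander: mug, 81 mm across (113 with handle), 101 mm high, at the right, behind the tape dispenser. Origin: centre of its underside.
- stapler: Bystander: stapler, 40 x 148 x 50 mm, at the right front of the desk. Origin: centre of its underside.
- mouse: Bystander: computer mouse, 108 x 62 x 40 mm, on the mouse mat at the left back. Origin: centre of its underside.
- pen: Bystander: pen 135 mm long lying on the writing pad at the left. Origin: centre of its underside.
Not all that is in view belongs to the job. Leave any turquoise look-alike of the stamp alone.

How it is judged:
By the outcome, as a careful person would: the job done as asked, in the order asked, and still so for the second after the job is handed in, with the robot touching nothing.
It also fails if it takes over 48 s, if anything falls off the work surface, if the arm or the gripper's body presses on something with over 40 N, if the wrist force passes 120 N, or if a joint passes its speed limit or range.

## Working session

There is one attempt and no reset: what is moved stays moved. The work goes in short steps, Python scripts to look and compute and a tool call to move; the robot and the scene stay as the last step left them, time stands still between calls to the robot, and variables do not carry over. Pictures are saved under pics/ and viewed, and the job is handed in when it is done.

Besides the shell and the picture viewer there is one more tool, called after "Emit:" by a JSON object that holds its "fn" and its "kwargs", one argument or row to a line. play_rows: Moves the arm, as the interface text tells. Its arguments: {"type":"object","properties":{"rows":{"type":"array","items":{"type":"object","properties":{"travel":{"type":"array","items":{"type":"number"}},"spin":{"type":"number"},"hand":{"type":"number"}}}}},"required":["rows"]}

```bash
mkdir -p pics
python3 - <<'E'
from bench import monitor, imaging, spotter
import cv2
s=monitor.get_state();print(s['time'],s['tcp_pos'],s['eef_rot'],s['gripper_width'])
for c in ("scene","top"):
    im=imaging.read_camera(c);cv2.imwrite(f"pics/{c}0.png",im[:,:,::-1])
    m=imaging.camera_model(c);print(c,m)
    for t in ("carousel_foot","turntable","divider_end","stamp"):
        print(c,t,[(round(d['confidence'],2),d['centre']) for d in spotter.place_of(c,t)])
E
```

```text
0.0 [ 0.20436171 -0.51026599  0.21811534] [[-3.31264809e-04  3.71676885e-01 -9.28362097e-01]
 [ 1.05840533e-03 -9.28361498e-01 -3.71677023e-01]
 [-9.99999385e-01 -1.10570691e-03 -8.58513024e-05]] 0.0930203689339322
scene {'mtx': array([[560.11083667,   0.        , 321.14292421],
       [  0.        , 560.11083667, 240.39270051],
       [  0.        ,   0.        ,   1.        ]]), 'position': array([0.04710763, 0.72364564, 1.11475684]), 'rotation': array([[-0.79298929, -0.46617199,  0.39223929],
       [-0.60923239,  0.60885332, -0.50806843],
       [-0.00196892, -0.64185771, -0.76682124]])}
scene carousel_foot [(0.26, [269.3, 236.9])]
scene turntable [(0.81, [325.8, 257.9])]
scene divider_end [(0.73, [266.4, 235.0]), (0.68, [216.3, 268.6])]
scene stamp [(0.8, [312.6, 236.3]), (0.67, [410.2, 205.6]), (0.16, [215.6, 266.3])]
top {'mtx': array([[589.64915649,   0.        , 318.09632498],
       [  0.        , 589.64915649, 237.36338372],
       [  0.        ,   0.        ,   1.        ]]), 'position': array([0.30843407, 0.01107774, 1.44380885]), 'rotation': array([[-0.00903922, -0.9830302 ,  0.18322097],
       [-0.99991975,  0.01051235,  0.0070705 ],
       [-0.00887659, -0.18314235, -0.98304633]])}
top carousel_foot []
top turntable []
top divider_end [(0.72, [292.6, 186.2])]
top stamp [(0.83, [435.2, 267.4]), (0.58, [328.9, 210.7])]
```

View pics/scene0.png

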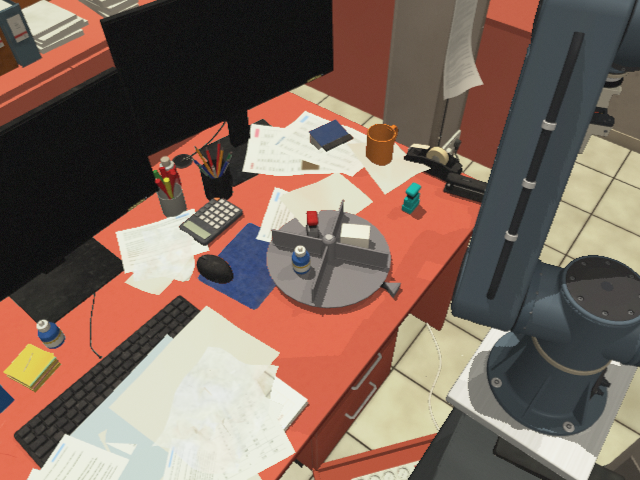

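View pics/top0.png

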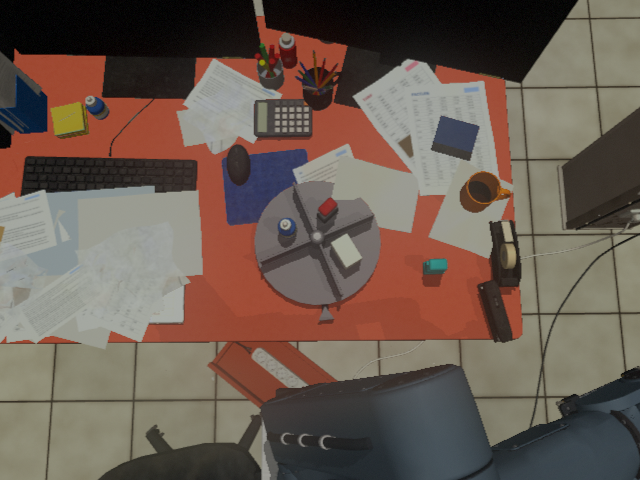

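Candidates for the stamp: the red-handled block in the carousel, top (328,210) and scene (312,220); the turquoise look-alike, top (435,267) and scene (411,198); and the red pots at top (287,45), which are no stamp. The red-handled one fits the description. Next I'll check it in a crop and measure the geometry.

```bash
cat > h.py <<'E'
from bench import monitor, imaging, spotter
import cv2, numpy as np
def ray(c,px,z,m=None):
    m=m or imaging.camera_model(c)
    d=m['rotation']@np.linalg.inv(m['mtx'])@np.array([px[0],px[1],1.])
    p=m['position'];return p+d*(z-p[2])/d[2]
def proj(c,P,m=None):
    m=m or imaging.camera_model(c)
    P=np.atleast_2d(P);q=(P-m['position'])@m['rotation']@m['mtx'].T
    return q[:,:2]/q[:,2:]
E
python3 - <<'E'
from h import *
im=cv2.imread('pics/top0.png')
cv2.imwrite('pics/crop_top0.png',cv2.resize(im[165:335,230:400],None,fx=3.5,fy=3.5,interpolation=cv2.INTER_CUBIC))
imaging.read_camera('top')
for t in ('turntable','carousel_foot','stamp','ink_bottle','white_box'):
    for d in spotter.regions_of('top',t): print(t,d['confidence'],d['box'],d['region'].sum())
E
```

```text
turntable 0.81 [254.8, 182.1, 383.7, 303.7] 10795
carousel_foot 0.72 [320.4, 305.8, 332.4, 321.6] 88
stamp 0.83 [319.0, 199.4, 337.6, 221.6] 331
stamp 0.81 [423.8, 258.1, 447.1, 271.6] 365
ink_bottle 0.9 [277.6, 217.8, 298.4, 239.4] 305
white_box 0.73 [331.4, 235.3, 363.6, 268.9] 643
```

View pics/crop_top0.png

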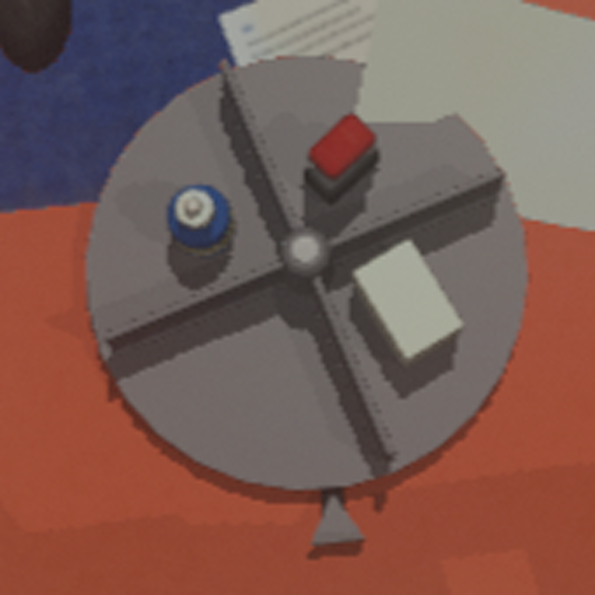

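Run:
```python
from h import *
E=lambda x,y:(230+x/3.5-.36,165+y/3.5-.36)
C=ray('top',E(305,252),.092);print('hub',C)
ends=[ray('top',E(*p),.077) for p in((226,68),(500,178),(390,465),(108,348))]
c2=np.mean(ends,0);print('c from ends',c2)
for e in ends:
    v=e-c2;print(e,np.hypot(*v[:2]),np.degrees(np.arctan2(v[1],v[0])))
for p in((336,493),(310,550),(363,541)):
    e=ray('top',E(*p),.02);v=e-c2;print('arrow',e,np.hypot(*v[:2]),np.degrees(np.arctan2(v[1],v[0])))
for n,p,z in(('stamp',(345,145),.07),('bottle',(195,208),.084),('box',(410,300),.05),):
    e=ray('top',E(*p),z);v=e-c2;print(n,e,np.hypot(*v[:2]),np.degrees(np.arctan2(v[1],v[0])))
for n in('monit','scene'):pass
# scene check
print(proj('scene',[c2[0],c2[1],.092]))
```

```text
hub [0.56213445 0.02384888 0.092     ]
c from ends [0.5576494  0.02343496 0.077     ]
[0.69385658 0.07703775 0.077     ] 0.14637505019233404 21.4815534344278
[ 0.61456662 -0.10862661  0.077     ] 0.14380483298881996 -66.6844388706225
[ 0.42112273 -0.03095142  0.077     ] 0.14696057369765025 -158.27977909562276
[0.50105166 0.15628013 0.077     ] 0.14439924978728153 113.07608305618541
arrow [0.40698637 0.00468786 0.02      ] 0.15182490687521802 -172.9071041712973
arrow [0.3683617  0.02290018 0.02      ] 0.1892884530599165 -179.8381267779784
arrow [ 0.3741191  -0.01340467  0.02      ] 0.18719116108098793 -168.64997951529273
stamp [ 0.64041184 -0.00393852  0.07      ] 0.08717183196126269 -18.30151321681407
bottle [0.59457514 0.09774121 0.084     ] 0.08297547274922518 63.575383833915055
box [ 0.53584914 -0.04727679  0.05      ] 0.07399596614226932 -107.13440124436725
[[331.06842874 237.10733458]]
```

The crop confirms it: red handle on black and grey blocks, in the back-right compartment. The geometry, by world angle:
- **Axis:** about (0.559, 0.0235).
- **Dividers:** 22.4 + 90k degrees.
- **Stamp compartment:** -22.6.
- **Arrow:** about -173.5.

That means a turn of about 151° clockwise. I'll push the left divider (112°) from inside the empty compartment.

```bash
cat >> h.py <<'E'
CX=np.array([.559,.0235])
def go(x,y,z,yaw):
    s=monitor.get_state();R=s['eef_rot'];p=s['tcp_pos']
    cy=np.degrees(np.arctan2(R[1,1],R[0,1]))
    sp=-((yaw-cy+180)%360-180)
    return np.round(R.T@(np.array([x,y,z])-p)*1000).tolist(), round(np.radians(sp),3)
E
python3 - <<'E'
from h import *
print(go(.474,.115,.22,22.4))
# model overlay for check
for c in('top','scene'):
    im=cv2.imread(f'pics/{c}0.png');T=np.linspace(0,2*np.pi,200)
    def L(P): cv2.polylines(im,[np.round(proj(c,P)).astype(int)],False,(0,255,0),1)
    L(np.c_[CX[0]+.155*np.cos(T),CX[1]+.155*np.sin(T),0*T+.022])
    for k in range(4):
        a=np.radians(22.4+90*k);u=np.array([np.cos(a),np.sin(a)])
        L([[*(CX+.02*u),.077],[*(CX+.147*u),.077],[*(CX+.147*u),.022]])
    a=np.radians(-173.5);u=np.array([np.cos(a),np.sin(a)])
    L([[*(CX+.158*u),.02],[*(CX+.191*u),.02]])
    b=im[165:335,230:400] if c=='top' else im[190:320,250:420]
    cv2.imwrite(f'pics/ov_{c}.png',cv2.resize(b,None,fx=4,fy=4)[:600])
E
```

```text
([-1.0, -481.0, -483.0], np.float64(-1.581))
```

View pics/ov_top.png

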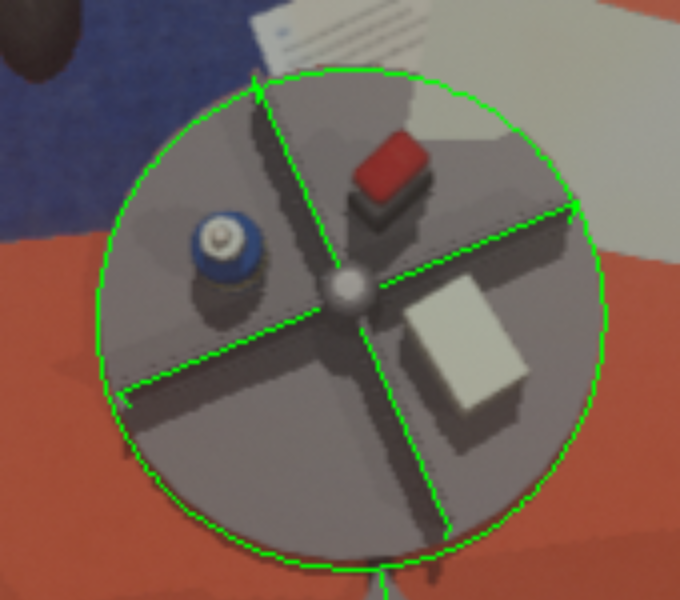

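View pics/ov_scene.png

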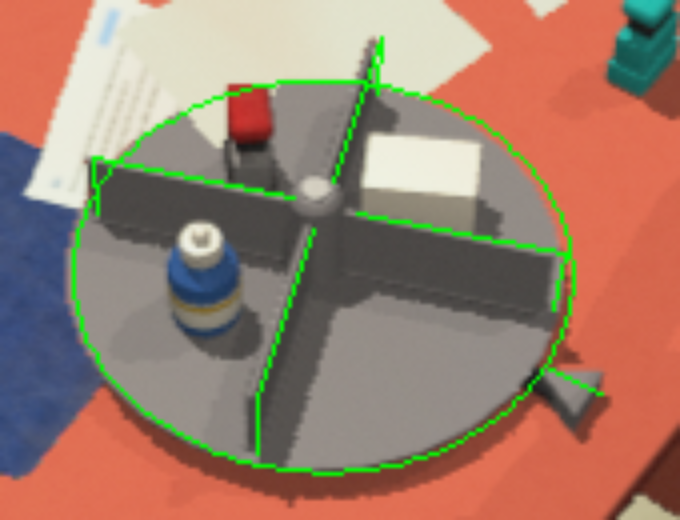

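The overlay matches in both cameras to about 2 mm. Moving above the empty compartment now.

Emit:
{"fn": "play_rows", "kwargs": {
  "rows": [
    {"travel":[0,-40,-40],"spin":-0.12,"hand":255},
    {"travel":[0,-481,-483],"spin":-1.58,"hand":255},
    {"travel":[0,-481,-483],"spin":-1.58,"hand":255},
    {"travel":[0,-481,-483],"spin":-1.58,"hand":255},
    {"travel":[0,-481,-483],"spin":-1.58,"hand":255},
    {"travel":[0,-481,-483],"spin":-1.58,"hand":255},
    {"travel":[0,-481,-483],"spin":-1.58,"hand":255},
    {"travel":[0,-481,-483],"spin":-1.58,"hand":255},
    {"travel":[0,-481,-483],"spin":-1.58,"hand":255},
    {"travel":[0,-481,-483],"spin":-1.58,"hand":255},
    {"travel":[0,-481,-483],"spin":-1.58,"hand":255},
    {"travel":[0,-481,-483],"spin":-1.58,"hand":255}
  ]
}}

```text
time: 1.8
tcp_pos: [0.4026, -0.0493, 0.219]
eef_rot: [[0.001, 0.952, 0.306], [-0.0, 0.306, -0.952], [-1.0, 0.001, 0.0]]
contact_force: [1.5, -0.7, -0.3]
gripper_width: 0.0176
```

Run:
```python
from h import *
print(go(.474,.115,.22,22.4))
```

```text
([-1.0, 118.0, -135.0], np.float64(-0.08))
```

Emit:
{"fn": "play_rows", "kwargs": {
  "rows": [
    {"travel":[0,118,-135],"spin":-0.08,"hand":255},
    {"travel":[0,118,-135],"spin":-0.08,"hand":255},
    {"travel":[0,118,-135],"spin":-0.08,"hand":255},
    {"travel":[0,118,-135],"spin":-0.08,"hand":255},
    {"travel":[0,118,-135],"spin":-0.08,"hand":255},
    {"travel":[0,118,-135],"spin":-0.08,"hand":255},
    {"travel":[0,118,-135],"spin":-0.08,"hand":255},
    {"travel":[0,118,-135],"spin":-0.08,"hand":255}
  ]
}}

```text
time: 2.47
tcp_pos: [0.4732, 0.1146, 0.2189]
eef_rot: [[0.0, 0.925, 0.381], [-0.001, 0.381, -0.925], [-1.0, 0.0, 0.001]]
contact_force: [1.4, -0.5, -0.9]
gripper_width: 0.0005
```

Run:
```python
from h import *
print(go(.474,.115,.055,22.4),monitor.get_state()['time'],monitor.get_state()['gripper_width'])
im=imaging.read_camera('wrist');cv2.imwrite('pics/w1.png',im[:,:,::-1])
im=imaging.read_camera('scene');cv2.imwrite('pics/s1.png',im[:,:,::-1])
```

```text
([164.0, 1.0, -0.0], np.float64(-0.0)) 2.4667 0.0005282332862514365
```

View pics/w1.png

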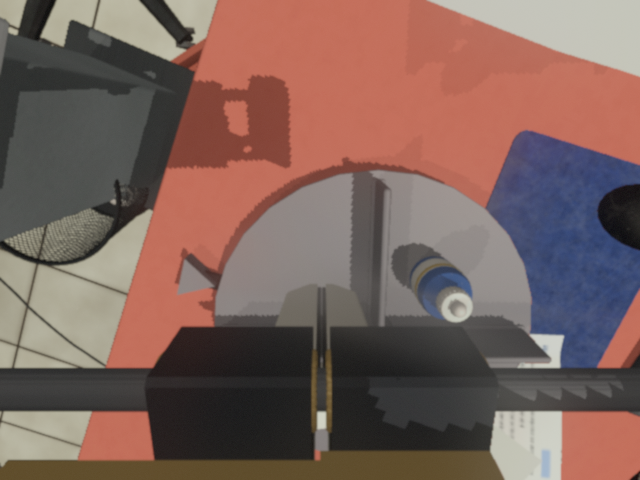

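View pics/s1.png

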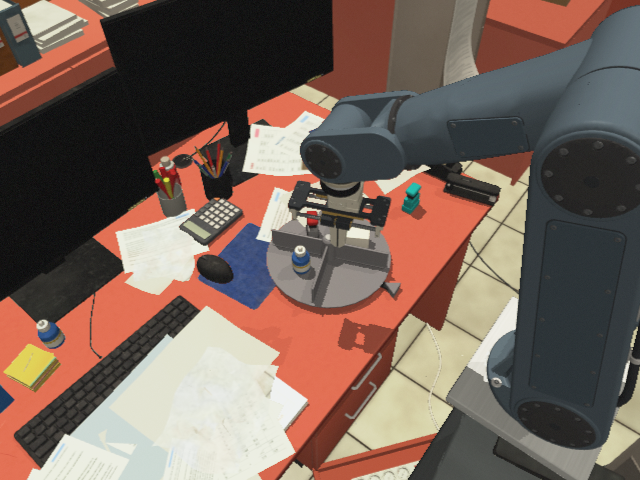

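The wrist view shows the shut fingers (322,300) over the empty compartment, left of the divider (383) and with nothing below. Descending.

Emit:
{"fn": "play_rows", "kwargs": {
  "rows": [
    {"travel":[30,0,0],"spin":0,"hand":255},
    {"travel":[60,0,0],"spin":0,"hand":255},
    {"travel":[90,0,0],"spin":0,"hand":255},
    {"travel":[115,0,0],"spin":0,"hand":255},
    {"travel":[140,0,0],"spin":0,"hand":255},
    {"travel":[158,0,0],"spin":0,"hand":255},
    {"travel":[169,0,0],"spin":0,"hand":255},
    {"travel":[169,0,0],"spin":0,"hand":255}
  ]
}}

```text
time: 3.23
tcp_pos: [0.4724, 0.1133, 0.0486]
eef_rot: [[-0.002, 0.925, 0.379], [-0.001, 0.379, -0.925], [-1.0, -0.002, -0.0]]
contact_force: [-0.7, 0.0, -0.7]
gripper_width: 0.0006
```

```bash
cat >> h.py <<'E'
def arc(phis, r=.125, gap=20.5e-3, z=.05):
    """divider angles (deg) -> rows; TCP lies gap behind the divider mid-plane (ccw side) at r along it"""
    for f in phis:
        a=np.radians(f);u=np.array([np.cos(a),np.sin(a)]);t=np.array([-u[1],u[0]])
        p=CX+r*u+gap*t
        v,s=go(p[0],p[1],z,f-90); print('{"travel": %s, "spin": %s, "hand": 255},'%([int(k) for k in v],round(float(s),2)),end=' ')
    print()
E
python3 - <<'E'
from h import *
s=monitor.get_state();print(s['tcp_pos'],s['contact_force'])
arc([121,119,117.5,116,114.5,113,111.5,110,108.5,107,105,103])
E
```

```text
[0.47240678 0.11328432 0.04862591] [-0.65088275  0.008828   -0.65678125]
{"travel": [-1, 7, -5], "spin": -0.15, "hand": 255}, {"travel": [-1, 11, -6], "spin": -0.12, "hand": 255}, {"travel": [-1, 14, -7], "spin": -0.09, "hand": 255}, {"travel": [-1, 18, -8], "spin": -0.07, "hand": 255}, {"travel": [-1, 21, -8], "spin": -0.04, "hand": 255}, {"travel": [-1, 24, -9], "spin": -0.01, "hand": 255}, {"travel": [-1, 27, -9], "spin": 0.01, "hand": 255}, {"travel": [-1, 31, -10], "spin": 0.04, "hand": 255}, {"travel": [-1, 34, -10], "spin": 0.07, "hand": 255}, {"travel": [-1, 37, -10], "spin": 0.09, "hand": 255}, {"travel": [-1, 42, -11], "spin": 0.13, "hand": 255}, {"travel": [-1, 46, -11], "spin": 0.16, "hand": 255},
```

Emit:
{"fn": "play_rows", "kwargs": {
  "rows": [
    {"travel":[-1,7,-5],"spin":0,"hand":255},
    {"travel":[-1,11,-6],"spin":0,"hand":255},
    {"travel":[-1,14,-7],"spin":0,"hand":255},
    {"travel":[-1,18,-8],"spin":0,"hand":255},
    {"travel":[-1,21,-8],"spin":0,"hand":255},
    {"travel":[-1,24,-9],"spin":0,"hand":255},
    {"travel":[-1,27,-9],"spin":0.01,"hand":255},
    {"travel":[-1,31,-10],"spin":0.04,"hand":255},
    {"travel":[-1,34,-10],"spin":0.07,"hand":255},
    {"travel":[-1,37,-10],"spin":0.09,"hand":255},
    {"travel":[-1,42,-11],"spin":0.13,"hand":255},
    {"travel":[-1,46,-11],"spin":0.16,"hand":255}
  ]
}}

```text
time: 4.23
tcp_pos: [0.5109, 0.141, 0.0495]
eef_rot: [[-0.003, 0.975, 0.224], [-0.001, 0.224, -0.975], [-1.0, -0.003, 0.0]]
contact_force: [-1.3, 0.9, -0.3]
gripper_width: 0.0002
```

Run:
```python
from h import *
s=monitor.get_state();print(s['tcp_pos'],s['contact_force'],s['time'])
im=imaging.read_camera('top');cv2.imwrite('pics/t2.png',cv2.resize(im[150:340,220:420,::-1],None,fx=3,fy=3))
arc(103-2.5*np.arange(1,13))
```

```text
[0.51093412 0.14102442 0.04946908] [-1.32339962  0.91486329 -0.3015338 ] 4.2333
{"travel": [0, 5, 0], "spin": 0.04, "hand": 255}, {"travel": [0, 10, -1], "spin": 0.09, "hand": 255}, {"travel": [0, 16, -1], "spin": 0.13, "hand": 255}, {"travel": [0, 21, -1], "spin": 0.17, "hand": 255}, {"travel": [0, 27, -1], "spin": 0.22, "hand": 255}, {"travel": [-1, 32, -1], "spin": 0.26, "hand": 255}, {"travel": [-1, 38, 0], "spin": 0.3, "hand": 255}, {"travel": [-1, 43, 1], "spin": 0.35, "hand": 255}, {"travel": [-1, 49, 2], "spin": 0.39, "hand": 255}, {"travel": [-1, 54, 3], "spin": 0.43, "hand": 255}, {"travel": [-1, 59, 5], "spin": 0.48, "hand": 255}, {"travel": [-1, 64, 7], "spin": 0.52, "hand": 255},
```

View pics/t2.png

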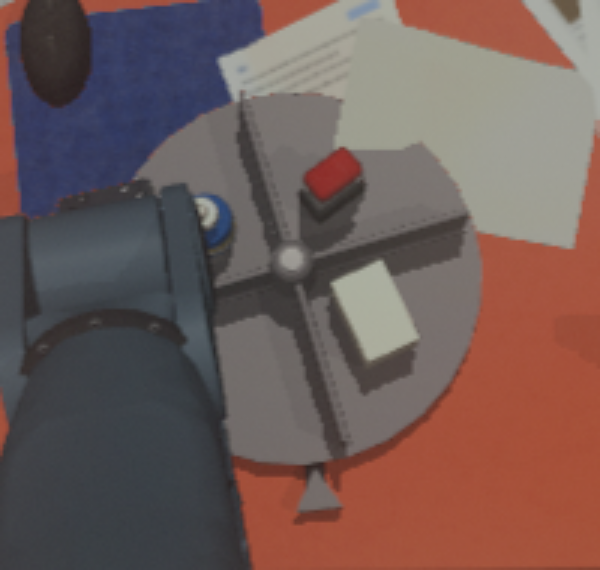

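The tray is turning as wanted: the front divider's end moved to (345,450) and everything is still standing. Continuing the arc.

Emit:
{"fn": "play_rows", "kwargs": {
  "rows": [
    {"travel":[0,5,0],"spin":0.04,"hand":255},
    {"travel":[0,10,-1],"spin":0.09,"hand":255},
    {"travel":[0,16,-1],"spin":0.13,"hand":255},
    {"travel":[0,21,-1],"spin":0.17,"hand":255},
    {"travel":[0,27,-1],"spin":0.22,"hand":255},
    {"travel":[-1,32,-1],"spin":0.26,"hand":255},
    {"travel":[-1,38,0],"spin":0.3,"hand":255},
    {"travel":[-1,43,1],"spin":0.35,"hand":255},
    {"travel":[-1,49,2],"spin":0.39,"hand":255},
    {"travel":[-1,54,3],"spin":0.43,"hand":255},
    {"travel":[-1,59,5],"spin":0.48,"hand":255},
    {"travel":[-1,64,7],"spin":0.52,"hand":255}
  ]
}}

```text
time: 5.28
tcp_pos: [0.5757, 0.1487, 0.0504]
eef_rot: [[-0.002, 0.956, -0.293], [-0.001, -0.293, -0.956], [-1.0, -0.002, 0.001]]
contact_force: [-1.4, 0.9, 0.3]
gripper_width: 0.0008
```

Run:
```python
from h import *
s=monitor.get_state();print(s['tcp_pos'],s['contact_force'],s['time'])
arc(73-2.5*np.arange(1,13))
```

```text
[0.57566956 0.14871209 0.05036936] [-1.39199372  0.89402496  0.28941463] 5.2833
{"travel": [0, 6, -1], "spin": 0.04, "hand": 255}, {"travel": [0, 11, -2], "spin": 0.09, "hand": 255}, {"travel": [0, 17, -2], "spin": 0.13, "hand": 255}, {"travel": [0, 22, -2], "spin": 0.17, "hand": 255}, {"travel": [0, 28, -2], "spin": 0.22, "hand": 255}, {"travel": [0, 33, -1], "spin": 0.26, "hand": 255}, {"travel": [0, 39, -1], "spin": 0.3, "hand": 255}, {"travel": [0, 44, 0], "spin": 0.35, "hand": 255}, {"travel": [0, 50, 1], "spin": 0.39, "hand": 255}, {"travel": [0, 55, 3], "spin": 0.44, "hand": 255}, {"travel": [0, 60, 4], "spin": 0.48, "hand": 255}, {"travel": [0, 65, 6], "spin": 0.52, "hand": 255},
```

Emit:
{"fn": "play_rows", "kwargs": {
  "rows": [
    {"travel":[0,6,-1],"spin":0.04,"hand":255},
    {"travel":[0,11,-2],"spin":0.09,"hand":255},
    {"travel":[0,17,-2],"spin":0.13,"hand":255},
    {"travel":[0,22,-2],"spin":0.17,"hand":255},
    {"travel":[0,28,-2],"spin":0.22,"hand":255},
    {"travel":[0,33,-1],"spin":0.26,"hand":255},
    {"travel":[0,39,-1],"spin":0.3,"hand":255},
    {"travel":[0,44,0],"spin":0.35,"hand":255},
    {"travel":[0,50,1],"spin":0.39,"hand":255},
    {"travel":[0,55,3],"spin":0.44,"hand":255},
    {"travel":[0,60,4],"spin":0.48,"hand":255},
    {"travel":[0,65,6],"spin":0.52,"hand":255}
  ]
}}

```text
time: 6.28
tcp_pos: [0.6361, 0.1239, 0.0501]
eef_rot: [[-0.002, 0.683, -0.73], [-0.0, -0.73, -0.683], [-1.0, -0.001, 0.002]]
contact_force: [-0.1, 0.3, -0.5]
gripper_width: 0.001
```

Run:
```python
from h import *
s=monitor.get_state();print(s['tcp_pos'],s['contact_force'],s['time'])
im=imaging.read_camera('scene');cv2.imwrite('pics/s3.png',cv2.resize(im[150:340,220:420,::-1],None,fx=3,fy=3))
arc(43-2.5*np.arange(1,13))
```

```text
[0.63612332 0.12394443 0.05013847] [-0.13002971  0.25798918 -0.47510159] 6.2833
{"travel": [0, 5, -1], "spin": 0.04, "hand": 255}, {"travel": [0, 10, -1], "spin": 0.09, "hand": 255}, {"travel": [0, 16, -2], "spin": 0.13, "hand": 255}, {"travel": [0, 21, -2], "spin": 0.17, "hand": 255}, {"travel": [0, 27, -2], "spin": 0.22, "hand": 255}, {"travel": [0, 32, -1], "spin": 0.26, "hand": 255}, {"travel": [0, 38, 0], "spin": 0.3, "hand": 255}, {"travel": [0, 43, 0], "spin": 0.35, "hand": 255}, {"travel": [0, 49, 2], "spin": 0.39, "hand": 255}, {"travel": [0, 54, 3], "spin": 0.43, "hand": 255}, {"travel": [0, 59, 5], "spin": 0.48, "hand": 255}, {"travel": [0, 65, 6], "spin": 0.52, "hand": 255},
```

View pics/s3.png

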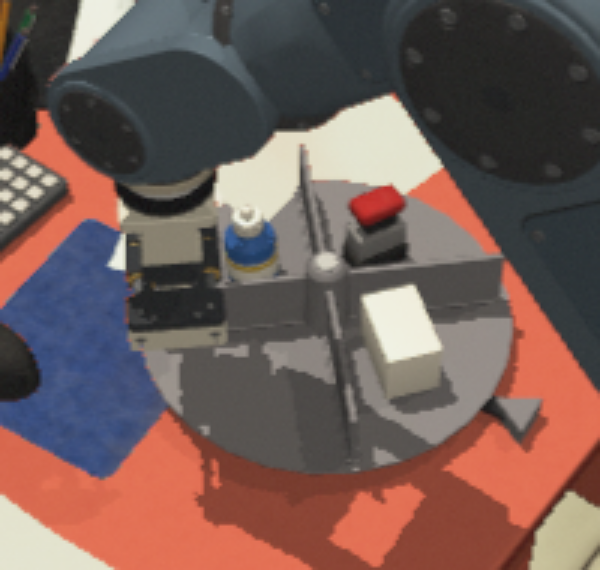

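All upright; the divider is at about 43°. Continuing.

Emit:
{"fn": "play_rows", "kwargs": {
  "rows": [
    {"travel":[0,5,-1],"spin":0.04,"hand":255},
    {"travel":[0,10,-1],"spin":0.09,"hand":255},
    {"travel":[0,16,-2],"spin":0.13,"hand":255},
    {"travel":[0,21,-2],"spin":0.17,"hand":255},
    {"travel":[0,27,-2],"spin":0.22,"hand":255},
    {"travel":[0,32,-1],"spin":0.26,"hand":255},
    {"travel":[0,38,0],"spin":0.3,"hand":255},
    {"travel":[0,43,0],"spin":0.35,"hand":255},
    {"travel":[0,49,2],"spin":0.39,"hand":255},
    {"travel":[0,54,3],"spin":0.43,"hand":255},
    {"travel":[0,59,5],"spin":0.48,"hand":255},
    {"travel":[0,65,6],"spin":0.52,"hand":255}
  ]
}}

```text
time: 7.33
tcp_pos: [0.6764, 0.0716, 0.0501]
eef_rot: [[-0.002, 0.226, -0.974], [-0.0, -0.974, -0.226], [-1.0, -0.0, 0.002]]
contact_force: [-1.5, 0.7, 0.8]
gripper_width: 0.0005
```

Run:
```python
from h import *
s=monitor.get_state();print(s['tcp_pos'],s['contact_force'],s['time'])
arc(13-2.5*np.arange(1,13))
```

```text
[0.6764382  0.07163043 0.05006791] [-1.53333822  0.69878771  0.84752287] 7.3333
{"travel": [0, 5, -1], "spin": 0.04, "hand": 255}, {"travel": [0, 11, -1], "spin": 0.09, "hand": 255}, {"travel": [0, 16, -1], "spin": 0.13, "hand": 255}, {"travel": [0, 22, -1], "spin": 0.17, "hand": 255}, {"travel": [0, 28, -1], "spin": 0.22, "hand": 255}, {"travel": [0, 33, -1], "spin": 0.26, "hand": 255}, {"travel": [0, 39, 0], "spin": 0.31, "hand": 255}, {"travel": [0, 44, 1], "spin": 0.35, "hand": 255}, {"travel": [0, 49, 2], "spin": 0.39, "hand": 255}, {"travel": [0, 55, 3], "spin": 0.44, "hand": 255}, {"travel": [0, 60, 5], "spin": 0.48, "hand": 255}, {"travel": [0, 65, 7], "spin": 0.53, "hand": 255},
```

Emit:
{"fn": "play_rows", "kwargs": {
  "rows": [
    {"travel":[0,5,-1],"spin":0.04,"hand":255},
    {"travel":[0,11,-1],"spin":0.09,"hand":255},
    {"travel":[0,16,-1],"spin":0.13,"hand":255},
    {"travel":[0,22,-1],"spin":0.17,"hand":255},
    {"travel":[0,28,-1],"spin":0.22,"hand":255},
    {"travel":[0,33,-1],"spin":0.26,"hand":255},
    {"travel":[0,39,0],"spin":0.31,"hand":255},
    {"travel":[0,44,1],"spin":0.35,"hand":255},
    {"travel":[0,49,2],"spin":0.39,"hand":255},
    {"travel":[0,55,3],"spin":0.44,"hand":255},
    {"travel":[0,60,5],"spin":0.48,"hand":255},
    {"travel":[0,65,7],"spin":0.53,"hand":255}
  ]
}}

```text
time: 8.33
tcp_pos: [0.6844, 0.0066, 0.05]
eef_rot: [[-0.002, -0.298, -0.955], [-0.0, -0.955, 0.298], [-1.0, 0.001, 0.002]]
contact_force: [0.8, 0.4, -0.2]
gripper_width: 0.0004
```

Run:
```python
from h import *
s=monitor.get_state();print(s['tcp_pos'],s['contact_force'],s['time'])
for c in('scene','top'):
    im=imaging.read_camera(c);cv2.imwrite(f'pics/{c}5.png',cv2.resize(im[150:340,220:420,::-1],None,fx=3,fy=3))
    cv2.imwrite(f'pics/{c}5full.png',im[:,:,::-1])
arc(-17-2*np.arange(1,10))
```

```text
[0.68435408 0.00663312 0.05003306] [ 0.812348    0.35712459 -0.1726595 ] 8.3333
{"travel": [0, 4, -1], "spin": 0.03, "hand": 255}, {"travel": [0, 8, -1], "spin": 0.06, "hand": 255}, {"travel": [0, 13, -2], "spin": 0.1, "hand": 255}, {"travel": [0, 17, -2], "spin": 0.13, "hand": 255}, {"travel": [0, 21, -2], "spin": 0.17, "hand": 255}, {"travel": [0, 26, -2], "spin": 0.2, "hand": 255}, {"travel": [0, 30, -2], "spin": 0.24, "hand": 255}, {"travel": [0, 35, -1], "spin": 0.27, "hand": 255}, {"travel": [0, 39, -1], "spin": 0.31, "hand": 255},
```

View pics/scene5.png

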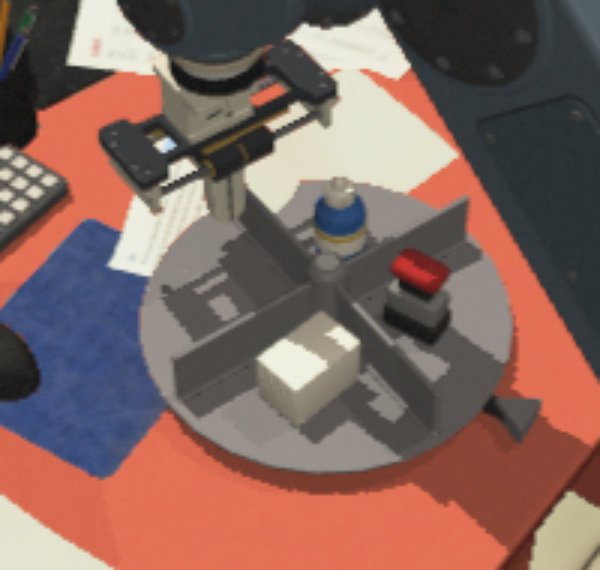

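View pics/top5.png

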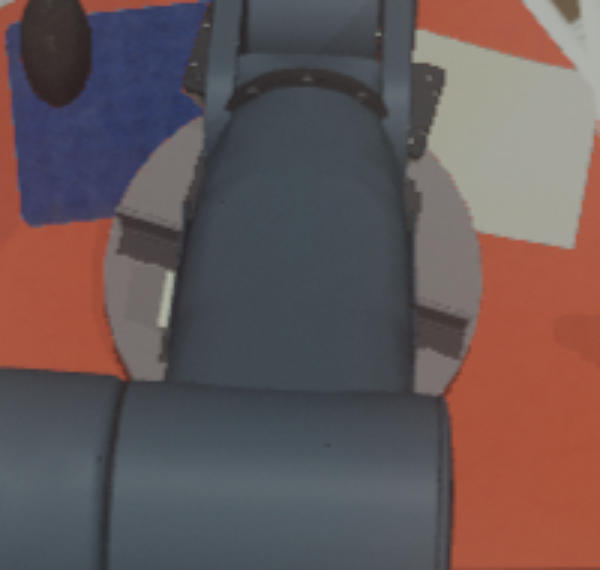

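The stamp is now right of centre and everything is still standing. Next: the tray angle from the divider tops in the scene view, and a finer arrow direction.

Run:
```python
from h import *
from scipy.optimize import least_squares
def E(x,y):return (220+x/3-.33,150+y/3-.33)
for p in((176,358),(467,202),(440,372)):
    e=ray('scene',E(*p),.077);v=e[:2]-CX;print(np.hypot(*v),np.degrees(np.arctan2(v[1],v[0])))
# arrow closeups
for c,b in(('scene',(370,270,40,35)),('top',(310,295,35,35))):
    im=cv2.imread(f'pics/{c}0.png');x,y,w,h=b
    cv2.imwrite(f'pics/arrow_{c}.png',cv2.resize(im[y:y+h,x:x+w],None,fx=14,fy=14,interpolation=cv2.INTER_NEAREST))
```

```text
0.1484361052545644 72.34317808711911
0.1371162911585149 -107.95009914961128
0.1277128256679567 167.0908188113789
```

View pics/arrow_scene.png

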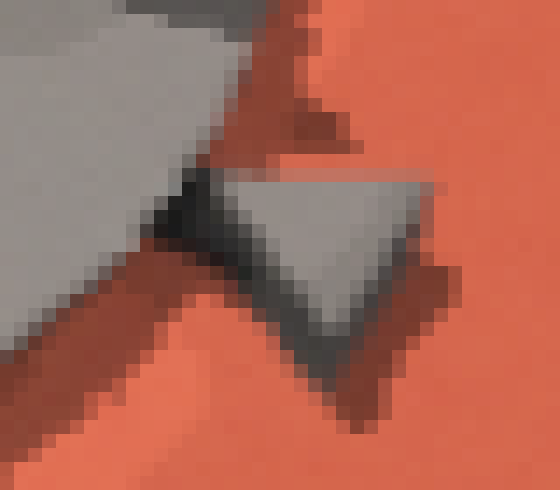

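View pics/arrow_top.png

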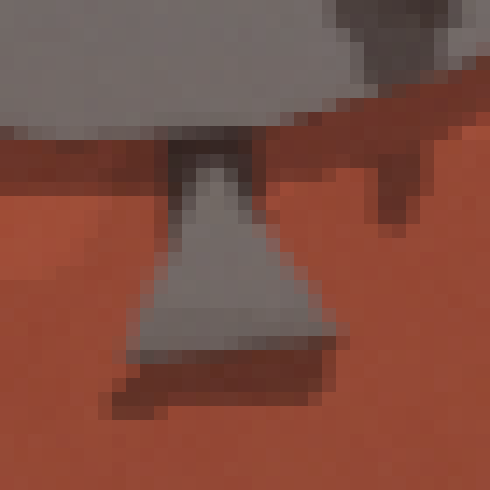

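Run:
```python
from h import *
for c,P in(('scene',((384.6,281.8),(400.2,282.4),(393.1,293.1))),('top',((325,305.9),(334.1,318.1),(318.6,319.9)))):
    e=[ray(c,p,.02)[:2]-CX for p in P];m=(e[1]+e[2])/2
    b=e[1]-e[2]; 
    print(c,[(round(np.hypot(*v),3),round(np.degrees(np.arctan2(v[1],v[0])),1)) for v in e+[m]], 'axis dir',np.degrees(np.arctan2(*(m-e[0])[::-1])),'edge normal',np.degrees(np.arctan2(b[0],-b[1])),np.hypot(*b))
s=monitor.get_state();R=s['eef_rot'];p=s['tcp_pos'][:2]-CX
a=np.arctan2(p[1],p[0]);print('div from tcp',np.degrees(a)-np.degrees(np.arcsin(.0205/np.hypot(*p))))
```

```text
scene [(np.float64(0.153), np.float64(-174.3)), (np.float64(0.186), np.float64(-168.8)), (np.float64(0.186), np.float64(179.9)), (np.float64(0.185), np.float64(-174.4))] axis dir -174.67986899290156 edge normal 5.252978257754332 0.03664945302429988
top [(np.float64(0.154), np.float64(-173.6)), (np.float64(0.186), np.float64(-168.0)), (np.float64(0.186), np.float64(-179.5)), (np.float64(0.185), np.float64(-173.8))] axis dir -174.72543345456364 edge normal 6.0263390498289064 0.03736227096675659
div from tcp -17.244346619229674
```

Arrow is at about -174.3°, so the pushed divider must end at -39.3°. It is now at about -17.5°. Push on, slowing at the end.

Run:
```python
from h import *
arc([-19,-21,-23.2,-25.5,-27.8,-30,-32,-33.8,-35.3,-36.5,-37.3,-37.8])
```

```text
{"travel": [0, 4, -1], "spin": 0.03, "hand": 255}, {"travel": [0, 8, -1], "spin": 0.06, "hand": 255}, {"travel": [0, 13, -2], "spin": 0.1, "hand": 255}, {"travel": [0, 18, -2], "spin": 0.14, "hand": 255}, {"travel": [0, 23, -2], "spin": 0.18, "hand": 255}, {"travel": [0, 28, -2], "spin": 0.22, "hand": 255}, {"travel": [0, 33, -1], "spin": 0.26, "hand": 255}, {"travel": [0, 36, -1], "spin": 0.29, "hand": 255}, {"travel": [0, 40, -1], "spin": 0.31, "hand": 255}, {"travel": [0, 42, 0], "spin": 0.33, "hand": 255}, {"travel": [0, 44, 0], "spin": 0.35, "hand": 255}, {"travel": [0, 45, 0], "spin": 0.36, "hand": 255},
```

Emit:
{"fn": "play_rows", "kwargs": {
  "rows": [
    {"travel":[0,4,-1],"spin":0.03,"hand":255},
    {"travel":[0,8,-1],"spin":0.06,"hand":255},
    {"travel":[0,13,-2],"spin":0.1,"hand":255},
    {"travel":[0,18,-2],"spin":0.14,"hand":255},
    {"travel":[0,23,-2],"spin":0.18,"hand":255},
    {"travel":[0,28,-2],"spin":0.22,"hand":255},
    {"travel":[0,33,-1],"spin":0.26,"hand":255},
    {"travel":[0,36,-1],"spin":0.29,"hand":255},
    {"travel":[0,40,-1],"spin":0.31,"hand":255},
    {"travel":[0,42,0],"spin":0.33,"hand":255},
    {"travel":[0,44,0],"spin":0.35,"hand":255},
    {"travel":[0,45,0],"spin":0.36,"hand":255}
  ]
}}

```text
time: 9.43
tcp_pos: [0.6706, -0.037, 0.0501]
eef_rot: [[-0.003, -0.616, -0.787], [-0.001, -0.787, 0.616], [-1.0, 0.002, 0.002]]
contact_force: [-0.2, 1.9, -0.5]
gripper_width: 0.0003
```

Run:
```python
from h import *
im=imaging.read_camera('scene');s=monitor.get_state();p=s['tcp_pos'][:2]-CX
print(s['time'],s['contact_force'],s['tcp_pos'])
print('div from tcp',np.degrees(np.arctan2(p[1],p[0]))-np.degrees(np.arcsin(.0205/np.hypot(*p))))
cv2.imwrite('pics/s6full.png',im[:,:,::-1])
cv2.imwrite('pics/s6.png',cv2.resize(im[190:320,250:420,::-1],None,fx=4.5,fy=4.5,interpolation=cv2.INTER_CUBIC))
```

```text
9.4833 [-0.4227233   0.42649763  0.14418296] [ 0.67055561 -0.03705649  0.05003222]
div from tcp -37.78892591518983
```

View pics/s6.png

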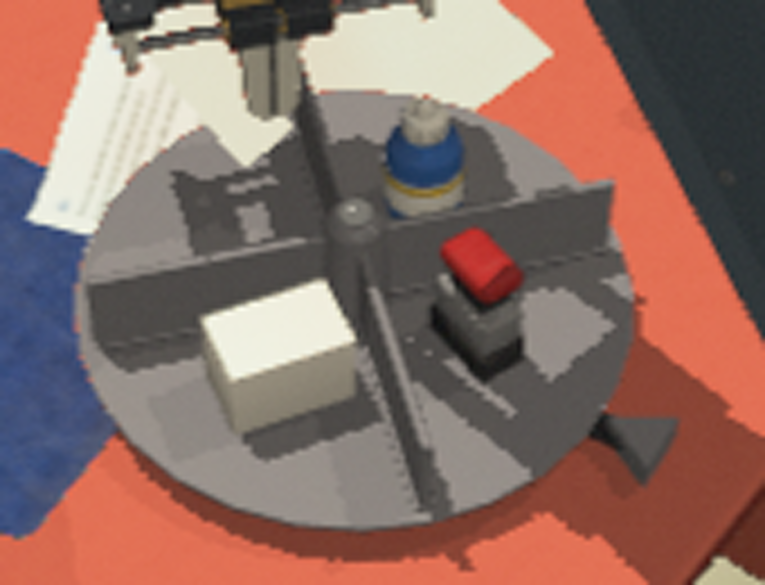

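Run:
```python
from h import *
E=lambda x,y:(250+x/4.5-.39,190+y/4.5-.39)
P=[ray('scene',E(*p),.077)[:2] for p in((611,184),(89,285))]
for e in P:
    v=e-CX;print(np.hypot(*v),np.degrees(np.arctan2(v[1],v[0])))
d=P[0]-P[1];print('line',np.degrees(np.arctan2(d[1],d[0])),np.hypot(*d),(P[0]+P[1])/2)
im=cv2.imread('pics/s6full.png');im=cv2.resize(im[190:320,250:420],None,fx=4.5,fy=4.5,interpolation=cv2.INTER_CUBIC)
for ph,col in((-36.8,(255,0,0)),(-38.3,(0,255,0))):
  for k in range(4):
    a=np.radians(ph+90*k);u=np.array([np.cos(a),np.sin(a)]);C=CX+[0.001,0]
    q=proj('scene',[[*(C+.02*u),.077],[*(C+.147*u),.077],[*(C+.147*u),.022]])
    q=(q-[250,190]+.5)*4.5-.5
    cv2.polylines(im,[np.round(q).astype(int)],False,col,1)
cv2.imwrite('pics/ov6.png',im)
```

```text
0.1388059287756384 -128.73617749639553
0.15009087695350265 51.826435062545485
line -128.443882683331 0.28889332906867093 [0.56195363 0.02835961]
```

View pics/ov6.png

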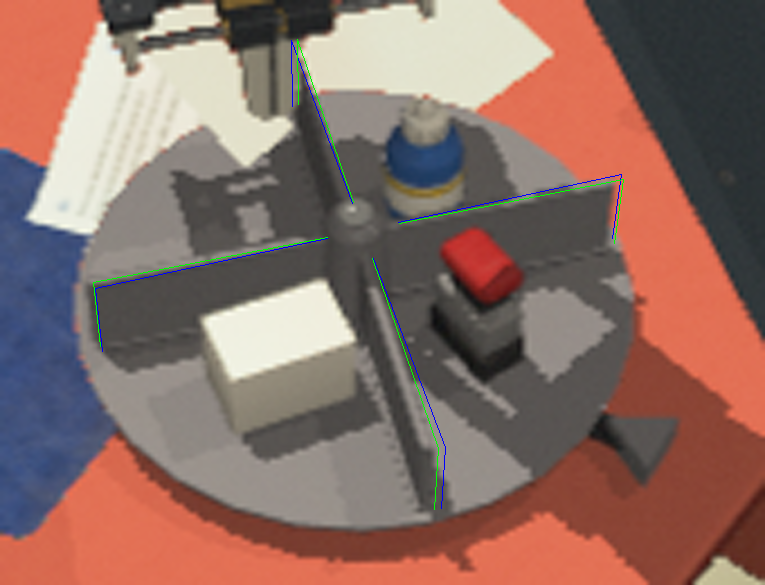

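The tray is at about -38.4° against a target of -39.3°. I'll push 2 mm more, then back off, lift and check from above.

Emit:
{"fn": "play_rows", "kwargs": {
  "rows": [
    {"travel":[0,1,0],"spin":0.01,"hand":255},
    {"travel":[0,2,0],"spin":0.01,"hand":255},
    {"travel":[0,2,0],"spin":0.01,"hand":255},
    {"travel":[0,1,0],"spin":0.01,"hand":255},
    {"travel":[0,-4,0],"spin":0,"hand":255},
    {"travel":[0,-12,0],"spin":0,"hand":255},
    {"travel":[-20,-14,0],"spin":0,"hand":255},
    {"travel":[-60,-14,0],"spin":0,"hand":255},
    {"travel":[-100,-14,0],"spin":0,"hand":255},
    {"travel":[-140,-14,0],"spin":0,"hand":255},
    {"travel":[-150,-14,0],"spin":0,"hand":255},
    {"travel":[-150,-14,0],"spin":0,"hand":255}
  ]
}}

```text
time: 10.48
tcp_pos: [0.6814, -0.0255, 0.2041]
eef_rot: [[0.004, -0.616, -0.788], [-0.001, -0.788, 0.616], [-1.0, -0.001, -0.004]]
contact_force: [-0.1, 0.1, -0.6]
gripper_width: 0.0007
```

Run:
```python
from h import *
print(go(.40,-.38,.22,0))
```

```text
([-17.0, 453.0, 3.0], np.float64(-2.234))
```

Emit:
{"fn": "play_rows", "kwargs": {
  "rows": [
    {"travel":[-17,40,0],"spin":0,"hand":255},
    {"travel":[-17,453,3],"spin":0,"hand":255},
    {"travel":[-17,453,3],"spin":0,"hand":255},
    {"travel":[-17,453,3],"spin":0,"hand":255},
    {"travel":[-17,453,3],"spin":0,"hand":255},
    {"travel":[-17,453,3],"spin":0,"hand":255},
    {"travel":[-17,453,3],"spin":0,"hand":255},
    {"travel":[-17,453,3],"spin":0,"hand":255},
    {"travel":[-17,453,3],"spin":0,"hand":255},
    {"travel":[-17,453,3],"spin":0,"hand":255},
    {"travel":[-17,453,3],"spin":0,"hand":255},
    {"travel":[-17,453,3],"spin":0,"hand":255}
  ]
}}

```text
time: 11.48
tcp_pos: [0.3962, -0.3843, 0.2187]
eef_rot: [[0.001, -0.619, -0.785], [-0.001, -0.785, 0.619], [-1.0, -0.001, -0.001]]
contact_force: [-0.1, 0.6, 0.2]
gripper_width: 0.0004
```

Run:
```python
from h import *
s=monitor.get_state();print(s['time'],s['tcp_pos'])
for c in('scene','top'):
    im=imaging.read_camera(c);cv2.imwrite(f'pics/{c}7full.png',im[:,:,::-1])
    b=im[165:335,230:400,::-1] if c=='top' else im[190:320,250:420,::-1]
    cv2.imwrite(f'pics/{c}7.png',cv2.resize(b,None,fx=3.5,fy=3.5,interpolation=cv2.INTER_CUBIC))
```

```text
11.4833 [ 0.39619097 -0.38425643  0.21867608]
```

View pics/top7.png

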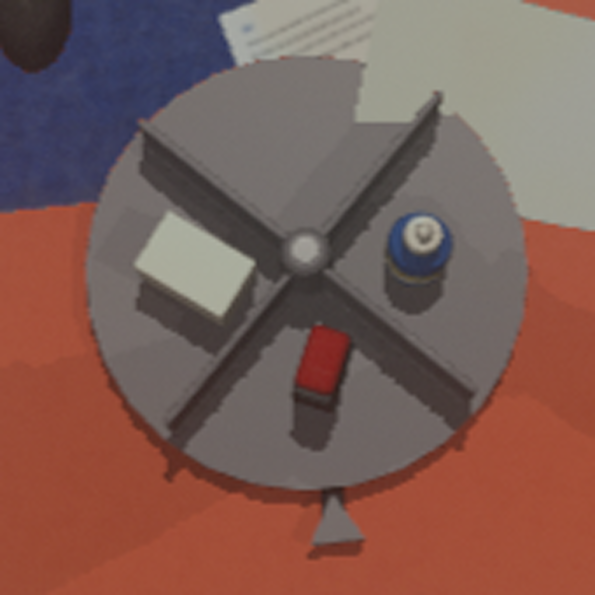

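View pics/scene7full.png

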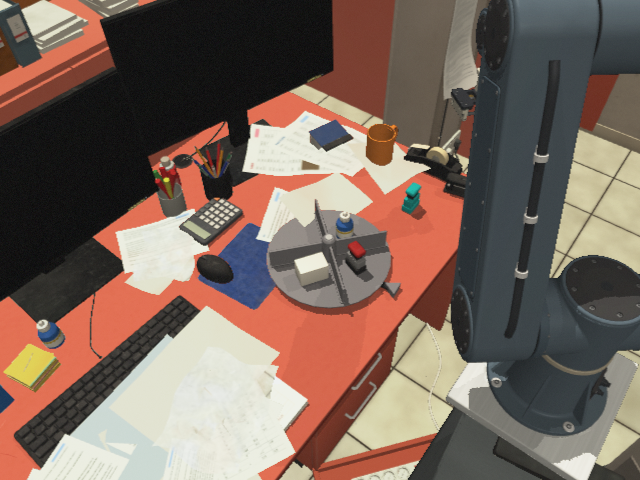

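Run:
```python
from h import *
E=lambda x,y:(230+x/3.5-.36,165+y/3.5-.36)
P=[ray('top',E(*p),.077)[:2] for p in((437,97),(143,124),(473,395),(175,430))]
c=np.mean(P,0);print('c',c)
A=[np.degrees(np.arctan2(*(p-c)[::-1])) for p in P];print(A,[np.hypot(*(p-c)) for p in P])
print('mod90',[ (a+360)%90 for a in A],'lines',[np.degrees(np.arctan2(*(P[i]-P[j])[::-1]))%90 for i,j in((0,3),(1,2))])
# model overlay
for c_,f in(('top',3.5),('scene',4.5)):
    im=cv2.imread(f'pics/{c_}7full.png');o=np.array([230,165] if c_=='top' else [250,190]);w=170;h=170 if c_=='top' else 130
    im=cv2.resize(im[o[1]:o[1]+h,o[0]:o[0]+w],None,fx=f,fy=f,interpolation=cv2.INTER_CUBIC)
    for k in range(4):
        a=np.radians(-39.3+90*k);u=np.array([np.cos(a),np.sin(a)]);C=CX+[.0015,0]
        q=(proj(c_,[[*(C+.02*u),.077],[*(C+.147*u),.077],[*(C+.147*u),.022]])-o+.5)*f-.5
        cv2.polylines(im,[np.round(q).astype(int)],False,(0,255,0),1)
    a=np.radians(-174.3);u=np.array([np.cos(a),np.sin(a)])
    q=(proj(c_,[[*(C+.158*u),.02],[*(C+.191*u),.02]])-o+.5)*f-.5
    cv2.polylines(im,[np.round(q).astype(int)],False,(255,0,0),1)
    cv2.imwrite(f'pics/ov7_{c_}.png',im)
```

```text
c [0.55985237 0.02276991]
[np.float64(-38.78275989173881), np.float64(49.397671879913915), np.float64(-130.25287242167926), np.float64(142.2067985749201)] [np.float64(0.1434790205111416), np.float64(0.14616872329548003), np.float64(0.1436475138568122), np.float64(0.14445638435019373)]
mod90 [np.float64(51.217240108261194), np.float64(49.3976718799139), np.float64(49.74712757832074), np.float64(52.20679857492007)] lines [np.float64(51.71369885492444), np.float64(49.570879707767055)]
```

View pics/ov7_top.png

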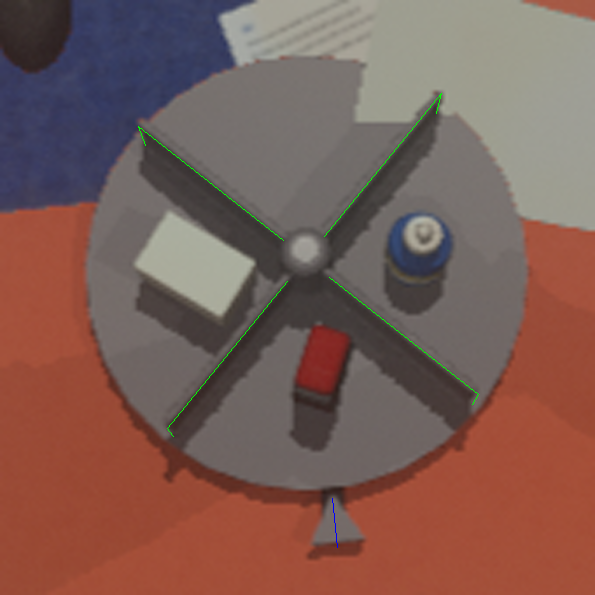

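View pics/ov7_scene.png

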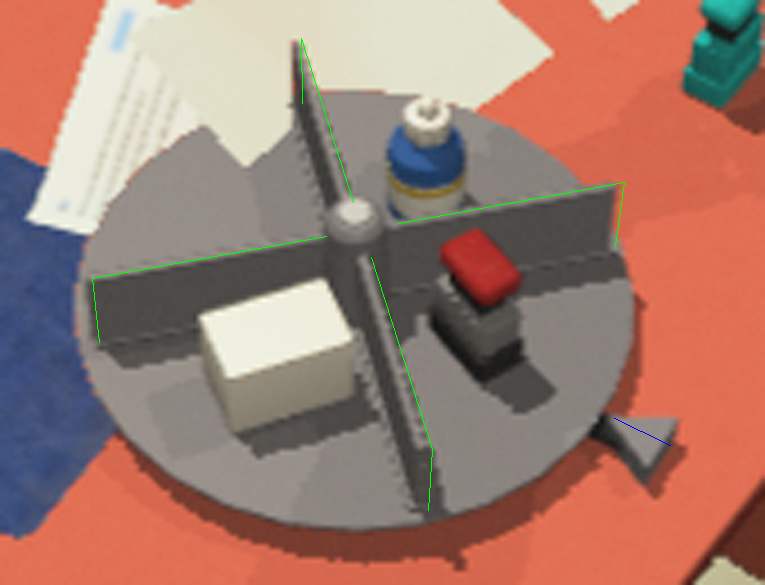

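The top view puts the tray at -39.4°, so the stamp compartment is centred at -174.4° against the arrow's -174.3°. Everything is standing and the hand is well clear. Handing in.

```bash
python3 -c "
from bench import job,monitor
s=monitor.get_state();print(s['time'],abs(s['dq']).max(),s['contact_force']);print(job.close_job())"
```

```text
11.5833 0.049708850228323574 [ 0.02936952  0.63948699 -0.43986177]
the job is handed in; nothing more can be done
None
```

The stamp compartment is now at the front, centred on the arrowhead. I turned the carousel about 152° clockwise by pushing one divider with the shut fingers from inside the empty compartment. I then backed the hand off, lifted it and moved it well clear.

- **Centring:** the last top view put the compartment centre at about -174.4°, against -174.3° for the arrowhead. Each figure is good to about 1°, because single divider ends scattered by about ±1.5° and the arrow readings differed by about 1° between cameras.
- **Cross-check:** the scene camera's overlay agreed with the top view.
- **Things on the desk:** the stamp, bottle and box are all standing in their compartments. The turquoise look-alike and the other items in view appear unmoved.
- **Forces and time:** the force readings after each move stayed at about 2 N or less, and the job took 11.6 s.
- **Disagreement:** the arrowhead measured about 5 mm closer to the axis than the sizes given. I put this down to pixel-reading error; the arrow's direction, which is what the centring depends on, agreed between cameras to about 1°.
- **Not checked:** I did not take a second picture to confirm the tray was still. At hand-in the arm still had a small residual joint speed of 0.05 rad/s while settling, far from the carousel.

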